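# Pump-clamp the re-glued vial rack and keep the squeeze on

### The job

The empty bamboo vial rack has a freshly fitted end and sits on the pump clamp's board: squeeze and release the clamp's two black upright paddles again and again until the ram's rubber pad touches the rack and presses it against the wooden stop, then finish while still holding the paddles squeezed so the rack stays firmly but gently clamped, without crushing it. Work the clamp only by its paddles (do not push the ram, pad or rack by hand), and leave the dish, spoon and vials where they are.

Things in the scene. Friction and masses are not known exactly. Their poses are not given: they have to be found in the camera images.
- clamp: the clamp's fixed pine board, 150 (own x) x 380 (own y) x 16 mm; origin at its underside on the ram's line. The ram pushes along own +y; z up. On it: grey head 56 x 96 mm in plan centred at y = -100 mm, top 56 mm above the table; the steel ram through it at 36 mm height, sticking out behind (-y); the stop at the +y end. Nothing on the board is taller than 125 mm
- trigger_grip (a point): fixed point midway between the two black paddles, 100 mm above the table: the place to squeeze, from above, closing along the clamp's own y
- rear_paddle: rear (-y) upright black paddle, 24 mm wide (x) x 10 mm thick (y), from 58 to 125 mm above the table; its origin is at table height below its middle. Moves +y when squeezed
- front_paddle: front (+y) black paddle, the same, moves -y when squeezed. The two are linked and always move equally; they measure 66 mm over their outer faces when released, 30 mm when fully squeezed, and spring back within 0.7 s when let go. Nothing stands between or beside them above the head's top
- squeeze (a joint): travel of each paddle, m: 0 released, 0.018 fully squeezed. Squeezing carries the ram forward 1:1; on release the ram stays and the ratchet slips back over rungs 8 mm apart, so a full squeeze after a full release gains about 16 mm. Each finger needs 4 to 6 N to move the free ram; F newton per finger presses the pad with about 2F - 9 N
- advance (a joint): how far the ram has gone forward, m (0 to 0.10); starts at 0 to 0.035. About 25 to 70 mm remain until the rack is against the stop. A 4 N friction brake holds the ram: when the paddles are let go, nearly all clamping force is lost (the ram springs back), so it lasts only while they are kept squeezed
- spring (a joint): how far the rubber pad is pushed back on its coil spring towards the ram's collar, m: 0 free, 0.020 fully compressed. 3 N per mm: the clamping force is 3000 N/m times this. 2.5 to 7 mm (7.5 to 21 N) is a firm, gentle clamping; above 8.7 mm (26 N) the rack is crushed. A hard full squeeze past first contact can crush it
- ram: steel ram bar, 12 x 10 mm, 166 mm long, with a 28 mm collar at its front; moves along the clamp's own y; origin is the clamp's origin shifted by the advance
- pad: round black rubber pad, diameter 34 mm, 8 mm thick, at the front of the ram, centre 36 mm above the table; with ram at 0 and free spring its front face is at own y = -18 mm of the clamp; origin is the clamp's origin shifted by advance minus spring
- rack: loose empty bamboo rack for five vials, 64 mm (x) x 105 mm (y) x 56 mm high, 0.35 kg, with a solid cheek at each y end and slanting slots between; origin at the centre of its underside. It stands on the board between the pad and the stop, up to 6 mm short of the stop
- stop: fixed upright pine block on the board, 90 x 20 mm, up to 80 mm above the table; its face towards the rack is at own y = 150 mm of the clamp; origin is the clamp's origin
- dish: matte grey ceramic dish, diameter 112 mm, 28 mm high, with three vials lying in it; leave alone. Origin at centre of underside
- spoon: steel double-ended measuring spoon lying flat, about 190 mm long; leave alone. Origin under its middle
- vial_a: slender glass vial with black screw cap, standing, diameter 17.6 mm, 78 mm high; leave alone. Origin at centre of underside
- vial_b: another such standing vial; leave alone
Not all that is in view belongs to the job. Of the things that look like the rack, the largest one is meant.

How it is judged (in metres and radians):
On the way:
1. the pad has been pumped forward until it touches the rack, with the paddles squeezed by the fingers (contact force between pad and rack above 0.5 N and contact force between the fingers and rear_paddle above 1 N), for 0.05 s.
At the end, for the whole second after the job is handed in: The fingers still squeeze both paddles (over 2 N on each), the pad presses the rack with 7 to 22 N, the rack is against the stop (over 2 N), flat on the board (tilt under 0.1 rad) and at rest (under 10 mm/s) (contact force between pad and rack between 7 and 22 N and contact force between rack and stop above 2 N and contact force between the fingers and rear_paddle above 2 N and contact force between the fingers and front_paddle above 2 N and angle between rack's own z axis and vertical below 0.1 rad and linear speed of rack below 0.01 m/s); the arm keeps its last pose, push and grip.
It fails at once if the rack is crushed: pad force above 26 N (contact force between pad and rack above 26 N).
It fails at once if the robot pushes the ram, pad or rack directly (contact force between any of the arm, the fingers and ram above 2 N or contact force between any of the arm, the fingers and pad above 2 N or contact force between any of the arm, the fingers and rack above 2 N).
It fails at once if the dish, the spoon or a vial is disturbed (moved over 15 mm) (distance of any of dish, spoon, vial_a, vial_b from where it was at the start of the episode above 0.015 m).
It also fails if it takes over 48 s, if anything falls off the work surface, if the arm or the gripper's body presses on something with over 40 N, if the wrist force passes 120 N, or if a joint passes its speed limit or range.

### The arm

A 6-joint arm with a two-finger parallel gripper is mounted at the origin on the work surface. World frame = base frame: x ahead of the robot, y to its left, z up, the work surface at z = 0. Lengths are in mm, angles in degrees, forces in N, time in s.
With the tool pointing down it reaches from about 350 to 850 mm from the base axis. Payload 8.1 kg.
Tool frame: the origin (TCP) lies midway between the tips of the shut fingers; the grasp point (between the pads) lies 19 mm behind it (r.pinch_z is the distance from the TCP to the grasp point, in mm); z points along the fingers, y is the line along which they close (so a half turn about z gives the same grasp; the last joint's range is limited). The gripper opens to 85 mm and grips with 20 to 120 N. Pads are 22 mm wide; open, the fingers measure 114 mm over their backs; the gripper's body (76 mm by 85 mm) begins 54 mm behind the grasp point. The pads swing forward as they close: fully open they stand 13 mm farther back than shut.
Start: joints at [65.695, 7.471, 85.268, -0, 87.261, -4.893], TCP at [199.392, 565.905, 231.292] pointing down, gripper open.
Joint ranges: [-169.43, 169.43], [-51.17, 129.36], [1.28, 143.12], [-76.62, 256.62], [0, 156.53], [-152.29, 152.29]. Speed limits (degrees/s): [136.94, 136.94, 159.86, 180, 180, 180].

### API

Orientations are given as [roll, pitch, yaw] about the fixed x, y, z axes, in that order (R = Rz(yaw) Ry(pitch) Rx(roll)).
In Python, from bench import sensors, optics, job, r gives the robot as it stands.
- The arm moves only by the tool play_rows, never from a script. Its argument "motion" is a list that holds one entry, the list of rows, each a list of 6 numbers: the shift along the tool's x, y, z in cm, then the turn, a rotation vector about the tool's x, y, z in degrees. In form: [[[x, y, z, ax, ay, az], ...]]. A call has 1 to 5 rows; each row is the pose to reach, as a shift and turn from the pose commanded when the call began, along the tool's axes at that moment; what a row does not reach only later rows make up. A row lasts 1/10 s, in which the tool goes at most 50 mm and 8.59 degrees, less where a joint would pass 70% of its speed; a pose out of reach is approached as far as the arm can. A call with a gripper value outside its range is refused whole. "jaw" is the opening, from 0 (shut) to 1 (fully open), set as the call begins (left out, the last holds). The fingers move at their own pace and stop on an object; "squeeze" is the grip in N (left out, the last holds). Time passes only in rows, so rows that repeat a pose let the fingers close. It gives the time, the measured TCP pose, the force, the opening and the grip force at its end, in the units of the state.
- sensors.sense(): the state, without advancing time (a new reading comes with each control period).
- optics.snapshot(name): name is "scene" or "side" or "wrist"; returns a dict with "pixels" (400x640x3 uint8, red, green, blue), "mtx" (3x3 intrinsics, pixels), "R" (3x3) and "t" (3): a world point X has camera coordinates R X + t; the wrist camera has in their place "T_tool_cam" (4x4, takes a point from camera to tool coordinates, whose origin is the TCP and whose axes are the flange's). Camera axes: x right, y down, z forward; pixel columns grow to the right and rows downward; lengths in mm; the calibration is good to about 2 mm. A picture is of the moment at which its call begins: read the wrist's pose just before it. There is no depth.
- job.hand_in(): hands the job in; it is judged then, once.
The state is a dict: "time": time; "joint_pos": joint angles; "qd": joint speeds; "joint_efforts": joint torques, N m; "tool_pos": TCP position; "tcp_rot": TCP orientation; "ft_force": force on the tool from outside, world axes, zero at the start; "wrist_torque": the same for the moment, N m; "finger_gap": finger opening in mm; "grip_force": force on a finger pad.
Only numpy, scipy, OpenCV 4.12 (cv2) and the standard library are available. Lean on these libraries where they do the work, as an engineer would, in place of code of your own. Each camera call takes 0.05 s, during which the arm holds its last target. There are 200 camera calls.

## Working session

There is one attempt and no reset: what is moved stays moved. The work goes in short steps, Python scripts to look and compute and a tool call to move; the robot and the scene stay as the last step left them, time stands still between calls to the robot, and variables do not carry over. Pictures are saved under pics/ and viewed, at most 10 in all, crops included, and the job is handed in when it is done.

Besides the shell and the picture viewer there is one more tool, called after ">>>" by a JSON object that holds its "fn" and its "kwargs", one argument or row to a line. play_rows: Moves the arm, as the interface text tells. Its arguments: {"type":"object","properties":{"motion":{"type":"array","items":{"type":"array","items":{"type":"array","items":{"type":"number"}}}},"jaw":{"type":"number"},"squeeze":{"type":"number"}},"required":["motion"]}

```bash
mkdir -p pics; python3 - <<'E'
from bench import sensors, optics, job, r
import cv2,pickle
print(sensors.sense())
d={}
for n in("scene","side","wrist"):
    s=optics.snapshot(n); d[n]=s
    cv2.imwrite(f"pics/{n}0.png",s["pixels"][:,:,::-1])
pickle.dump(d,open("d0.pkl","wb"))
E
```

```text
{'time': 0.0, 'joint_pos': array([ 6.56971837e+01,  7.51509645e+00,  8.53288855e+01, -1.96853561e-03,
        8.72617410e+01, -4.89434560e+00]), 'qd': array([ 0.00271676, -0.12787418,  0.07313767, -0.02803376,  0.0070097 ,
       -0.02759338]), 'joint_efforts': array([ 3.76966535e-03, -5.69405401e+01, -5.00561321e+01,  1.18835578e-04,
        1.46433769e-02, -1.99956480e-05]), 'tool_pos': array([199.15746039, 565.40162046, 230.24832883]), 'tcp_rot': array([-1.79894495e+02, -7.06119162e-03,  1.60591619e+02]), 'ft_force': array([-0.34311577,  0.10519281,  0.02522659]), 'wrist_torque': array([ 0.0155742 ,  0.04635763, -0.01209102]), 'grip_force': 0.0, 'finger_gap': 85.11392728879478}
```

View pics/scene0.png

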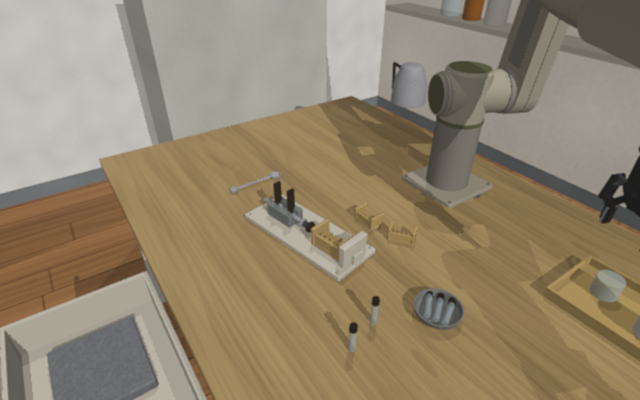

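View pics/side0.png

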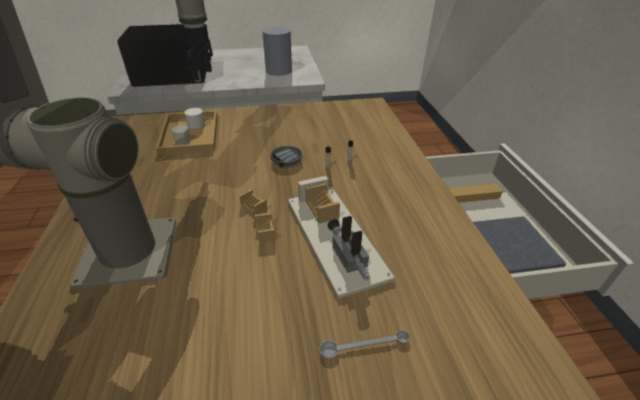

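The clamp runs from about (262,205) to (355,265) in scene, with paddles near (277,193) and (291,200). In side, the paddles are near (346,229) and (356,243). Three things look like the rack: the one on the board (scene 327,238; side 322,205), and two smaller ones on the table (scene 368,215 and 403,234). The one on the board is the largest and stands between pad and stop, so it is the one meant. I'll enlarge to confirm.

```bash
python3 - <<'E'
import cv2
a=cv2.imread("pics/scene0.png")[165:285,235:395]; b=cv2.imread("pics/side0.png")[170:300,280:400]
cv2.imwrite("pics/c1.png",cv2.resize(a,None,fx=5,fy=5,interpolation=cv2.INTER_CUBIC))
cv2.imwrite("pics/c2.png",cv2.resize(b,None,fx=4.5,fy=4.5,interpolation=cv2.INTER_CUBIC))
E
```

```text
(no output)
```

View pics/c1.png

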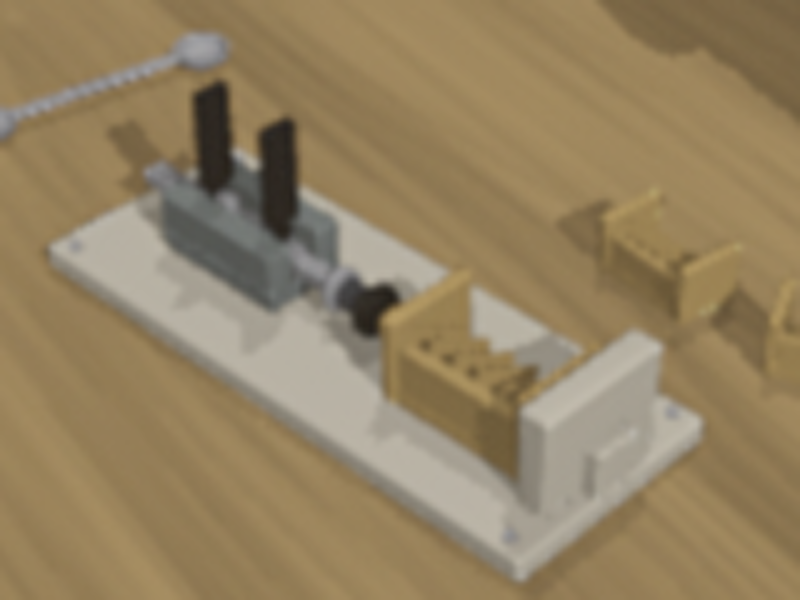

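View pics/c2.png

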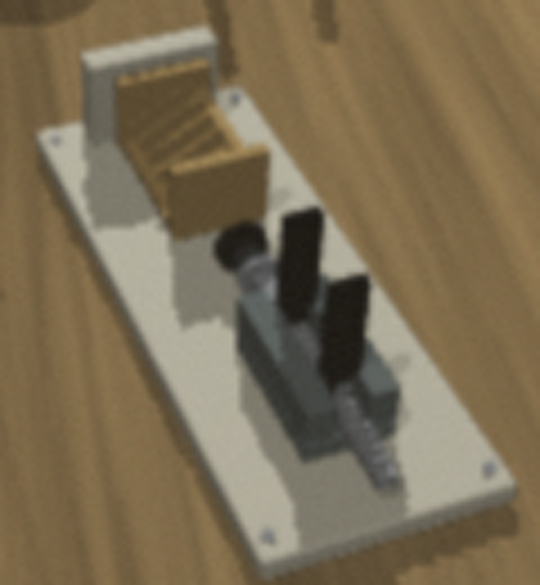

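The crops confirm it: the full-size rack stands on the board between the pad and the stop. Next I'll fit the clamp pose from the board corners and paddle tops in both views.

```bash
cat >h.py <<'E'
import numpy as np
def proj(s,X):
    c=np.atleast_2d(X)@np.array(s["R"]).T+np.array(s["t"]).ravel(); p=c@np.array(s["mtx"]).T
    return p[:,:2]/p[:,2:]
E
python3 - <<'E'
import pickle,numpy as np
from scipy.optimize import least_squares
from h import proj
d=pickle.load(open("d0.pkl","rb"))
# (view,pixel,kind,ownx,sy,z); kind b: y=y0+sy*190, p: y=ym+sy*28
f=lambda c,p:np.array(p)/(5 if c=="scene" else 4.5)+((235,165) if c=="scene" else (280,170))
O=[("scene",(50,248),'b',1,-1,16),("scene",(519,566),'b',1,1,16),("scene",(702,420),'b',-1,1,16),
("scene",(212,88),'p',0,-1,125),("scene",(278,125),'p',0,1,125),
("side",(40,133),'b',-1,1,16),("side",(238,90),'b',1,1,16),("side",(515,485),'b',1,-1,16),("side",(262,562),'b',-1,-1,16),
("side",(302,212),'p',0,1,125),("side",(348,281),'p',0,-1,125)]
def res(q):
    x,y,a,y0,ym=q; out=[]
    R=np.array([[np.cos(a),-np.sin(a)],[np.sin(a),np.cos(a)]])
    for c,p,k,ox,sy,z in O:
        v=R@[ox*75 if k=='b' else 0,(y0+sy*190) if k=='b' else ym+sy*28]+[x,y]
        out.append(proj(d[c],[*v,z])[0]-f(c,p))
    return np.ravel(out)
best=min((least_squares(res,[300,500,a,0,-100],loss='soft_l1') for a in np.arange(-3,3.2,.75)),key=lambda s:s.cost)
x,y,a,y0,ym=best.x
print(best.cost,best.x,np.degrees(a)); print(res(best.x).reshape(-1,2).round(1))
print("grip",x-np.sin(a)*ym,y+np.cos(a)*ym)
E
```

```text
6.947492463644387 [ 568.81061821 -143.60379969   -6.08083293  111.84685976   22.57428161] -348.4060629540727
[[-0.9 -1.6]
 [-0.6 -1.1]
 [ 0.3 -0.9]
 [-0.4 -0.9]
 [-0.4 -0.8]
 [-1.2 -1.4]
 [ 0.7 -2.1]
 [ 0.7 -0.9]
 [-0.7 -0.2]
 [-0.1 -0.5]
 [-0.2 -0.8]]
grip 564.2737686071681 -121.49011193922519
```

```bash
cat >>h.py <<'E'
from scipy.spatial.transform import Rotation as Ro
def to(s,x,y,z,yaw):
    R=Ro.from_euler('xyz',s["tcp_rot"],degrees=True); G=Ro.from_euler('xyz',[180,0,yaw],degrees=True)
    print("cm",(R.inv().apply(np.array([x,y,z])-s["tool_pos"])/10).round(2),"rot",(R.inv()*G).as_rotvec(degrees=True).round(2))
E
python3 -c "
from bench import sensors
from h import to
to(sensors.sense(),564,-121,235,191.6)"
```

```text
cm [-57.22 -52.63  -0.38] rot [-8.000e-02 -3.000e-02 -3.101e+01]
```

>>> {"fn": "play_rows", "kwargs": {
  "motion": [
    [[-57.2,-52.6,-0.4,0,0,-31],[-57.2,-52.6,-0.4,0,0,-31],[-57.2,-52.6,-0.4,0,0,-31],[-57.2,-52.6,-0.4,0,0,-31],[-57.2,-52.6,-0.4,0,0,-31]]
  ],
  "jaw": 1,
  "squeeze": 20
}}

```text
time: 0.65
tool_pos: [314.9, 347.8, 232.3]
tcp_rot: [-180.0, -0.0, -168.1]
ft_force: [0.3, 0.3, -0.1]
finger_gap: 85.2
grip_force: 0.0
```

```bash
python3 -c "
from bench import sensors
from h import to
to(sensors.sense(),564,-121,235,191.6)"
```

```text
cm [-14.75 -50.99  -0.26] rot [-0.01 -0.01  0.25]
```

>>> {"fn": "play_rows", "kwargs": {
  "motion": [
    [[-14.7,-51,-0.3,0,0,0],[-14.7,-51,-0.3,0,0,0],[-14.7,-51,-0.3,0,0,0],[-14.7,-51,-0.3,0,0,0],[-14.7,-51,-0.3,0,0,0]]
  ]
}}

```text
time: 1.15
tool_pos: [431.1, 126.1, 234.1]
tcp_rot: [180.0, 0.0, -168.4]
ft_force: [0.2, 1.3, -0.2]
finger_gap: 85.5
grip_force: 0.0
```

```bash
python3 -c "
from bench import sensors
from h import to
to(sensors.sense(),564,-121,235,191.6)"
```

```text
cm [ -8.05 -26.88  -0.09] rot [ 0.    0.02 -0.01]
```

>>> {"fn": "play_rows", "kwargs": {
  "motion": [
    [[-7.8,-26,0,0,0,0],[-7.8,-26,0,0,0,0],[-7.8,-26,0,0,0,0],[-7.8,-26,0,0,0,0],[-7.8,-26,0,0,0,0]]
  ]
}}

```text
time: 1.65
tool_pos: [549.6, -94.1, 233.8]
tcp_rot: [180.0, -0.0, -168.4]
ft_force: [0.2, 0.7, 0.0]
finger_gap: 85.6
grip_force: 0.0
```

>>> {"fn": "play_rows", "kwargs": {
  "motion": [
    [[0,0,0,0,0,0],[0,0,0,0,0,0],[0,0,0,0,0,0],[0,0,0,0,0,0]]
  ]
}}

```text
time: 2.05
tool_pos: [548.9, -90.8, 234.3]
tcp_rot: [180.0, 0.0, -168.3]
ft_force: [0.4, 0.4, 0.1]
finger_gap: 85.2
grip_force: 0.0
```

```bash
python3 - <<'E'
from bench import sensors,optics
import pickle,cv2
from h import to
s=sensors.sense(); to(s,564,-121,235,191.6)
w=optics.snapshot("wrist"); pickle.dump((s,w),open("w1.pkl","wb"))
cv2.imwrite("pics/w1.png",w["pixels"][:,:,::-1]); print(s["tool_pos"],s["tcp_rot"],w["T_tool_cam"])
E
```

```text
cm [-0.87 -3.26 -0.07] rot [0.   0.02 0.08]
[548.8994446  -90.81462536 234.28495524] [ 1.79996611e+02  1.84842224e-02 -1.68322172e+02] [[ 2.56436633e-04 -9.53517655e-01 -3.01337048e-01  7.66364975e+01]
 [ 9.99999948e-01  3.03223664e-04 -1.08491462e-04  8.59326370e-01]
 [ 1.94821048e-04 -3.01337004e-01  9.53517683e-01 -1.42902138e+02]
 [ 0.00000000e+00  0.00000000e+00  0.00000000e+00  1.00000000e+00]]
```

View pics/w1.png

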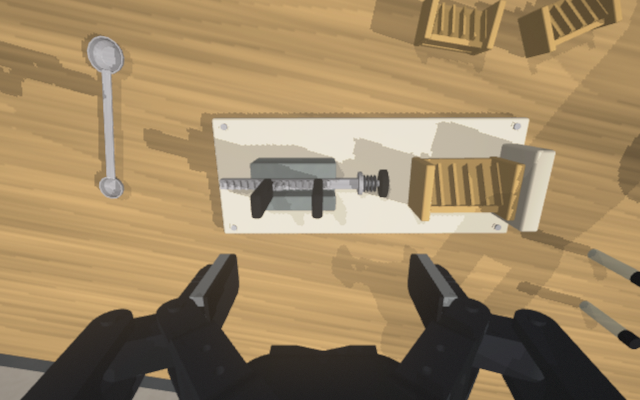

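The wrist view shows the board corners at (213,119), (528,119), (507,233) and (224,233). The paddle tops are near (259,215) and (317,216), the rack at (465,188) and the pad at (383,183).

```bash
cat >>h.py <<'E'
def ray(s,w,uv,z):
    R=Ro.from_euler('xyz',s["tcp_rot"],degrees=True).as_matrix(); T=np.array(w["T_tool_cam"])
    d=R@T[:3,:3]@np.linalg.solve(np.array(w["mtx"]),[*uv,1]); o=R@T[:3,3]+s["tool_pos"]
    return o+d*(z-o[2])/d[2]
E
python3 - <<'E'
import pickle,numpy as np,cv2
from h import *
s,w=pickle.load(open("w1.pkl","rb"))
C=np.array([ray(s,w,p,16) for p in [(213,119),(528,119),(507,233),(224,233)]]);print(C.round(1))
print(np.linalg.norm(np.roll(C,-1,0)-C,axis=1))
v=C[1]-C[0]; print(np.degrees(np.arctan2(v[1],v[0]))-90); v=C[2]-C[3]; print(np.degrees(np.arctan2(v[1],v[0]))-90)
a=ray(s,w,(259,215),125);b=ray(s,w,(317,216),125);print(a,b,(a+b)/2,np.linalg.norm(b-a))
m=C.mean(0);th=np.radians(11.6);print("ctr",m,"grip from ctr",m[:2]+[89.3*np.sin(th),-89.3*np.cos(th)])
cv2.imwrite("pics/w1c.png",cv2.resize(cv2.imread("pics/w1.png")[110:245,200:400],None,fx=4,fy=4,interpolation=cv2.INTER_CUBIC))
E
```

```text
[[ 512.  -231.1   16. ]
 [ 436.1  135.7   16. ]
 [ 579.7  168.4   16. ]
 [ 656.6 -203.1   16. ]]
[374.51172435 147.29165041 379.4185952  147.29546602]
11.692779390549518
11.695951047288915
[ 576.94197496 -144.06305946  125.        ] [567.11240707 -91.75193376 125.        ] [ 572.02719102 -117.90749661  125.        ] 53.226631266965306
ctr [546.11448178 -32.5418758   16.        ] grip from ctr [ 564.07074013 -120.01794559]
```

View pics/w1c.png

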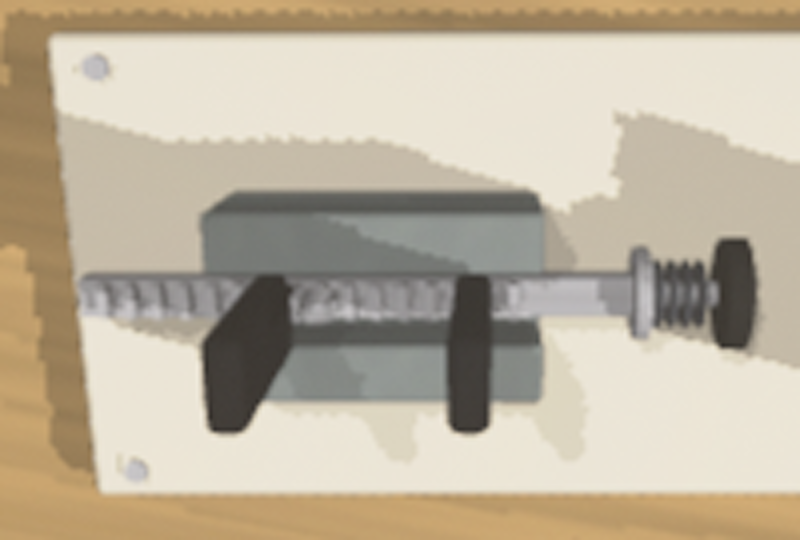

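```bash
python3 - <<'E'
import pickle,numpy as np
from bench import sensors
from h import *
s,w=pickle.load(open("w1.pkl","rb"))
a=ray(s,w,(256.5,207),125);b=ray(s,w,(317.5,207),125);print(a,b,(a+b)/2,np.linalg.norm(b-a))
p=ray(s,w,(389,183.5),36); q=ray(s,w,(411,188),72);print(p,q)
to(sensors.sense(),563,-119.3,81,191.7)
E
```

```text
[ 569.70936512 -147.36078832  125.        ] [558.46141697 -93.02337867 125.        ] [ 564.08539105 -120.1920835   125.        ] 55.48937218651657
[541.82136858 -10.47349821  36.        ] [534.64049618   4.0777638   72.        ]
cm [-0.79 -3.07 15.34] rot [-0.01  0.03 -0.01]
```

>>> {"fn": "play_rows", "kwargs": {
  "motion": [
    [[-0.85,-3.2,4,0,0,0],[-0.85,-3.2,8,0,0,0],[-0.85,-3.2,12,0,0,0],[-0.85,-3.2,15.3,0,0,0],[-0.85,-3.2,15.3,0,0,0]]
  ],
  "jaw": 1
}}

```text
time: 2.6
tool_pos: [559.7, -119.4, 75.6]
tcp_rot: [179.7, -0.5, -168.3]
ft_force: [-1.3, -0.2, -1.4]
finger_gap: 85.3
grip_force: 0.0
```

>>> {"fn": "play_rows", "kwargs": {
  "motion": [
    [[0,0,0,0,0,0],[0,0,0,0,0,0]]
  ]
}}

```text
time: 2.8
tool_pos: [565.8, -121.8, 84.1]
tcp_rot: [-179.9, 0.2, -168.4]
ft_force: [0.2, -0.3, 0.2]
finger_gap: 85.6
grip_force: 0.0
```

```bash
python3 - <<'E'
from bench import sensors,optics
import pickle,cv2
from h import to
s=sensors.sense(); to(s,564,-120.2,81,191.7); print(s["ft_force"])
w=optics.snapshot("wrist"); pickle.dump((s,w),open("w2.pkl","wb"))
cv2.imwrite("pics/w2.png",w["pixels"][:,:,::-1])
E
```

```text
cm [0.14 0.19 0.31] rot [-0.12  0.21 -0.07]
[ 0.24173163 -0.28691969  0.18329294]
```

View pics/w2.png

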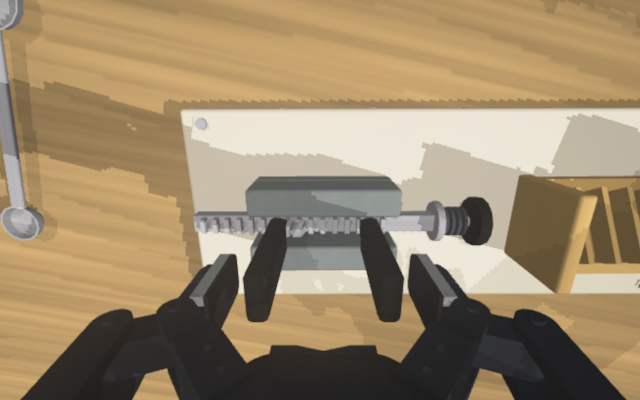

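The paddles stand between the open fingers, evenly spaced: fingers at columns 237 and 410, paddles at 255–278 and 370–395. At least 25 mm remains, so the first full squeeze is safe.

>>> {"fn": "play_rows", "kwargs": {
  "motion": [
    [[0,0,0.2,0,0,0],[0,0,0.2,0,0,0],[0,0,0.2,0,0,0]]
  ],
  "jaw": 0.65,
  "squeeze": 20
}}

```text
time: 3.15
tool_pos: [565.1, -121.9, 80.9]
tcp_rot: [-179.9, 0.1, -168.4]
ft_force: [-0.8, 1.3, 4.9]
finger_gap: 55.6
grip_force: 3.1
```

>>> {"fn": "play_rows", "kwargs": {
  "motion": [
    [[0,0,0,0,0,0],[0,0,0,0,0,0],[0,0,0,0,0,0],[0,0,0,0,0,0]]
  ],
  "jaw": 0.5
}}

```text
time: 3.55
tool_pos: [565.4, -121.9, 81.1]
tcp_rot: [-179.9, 0.2, -168.4]
ft_force: [-0.1, 1.7, 7.1]
finger_gap: 43.2
grip_force: 4.3
```

>>> {"fn": "play_rows", "kwargs": {
  "motion": [
    [[0,0.1,0,0,0,0],[0,0.1,0,0,0,0],[0,0.1,0,0,0,0],[0,0.1,0,0,0,0],[0,0.1,0,0,0,0]]
  ],
  "jaw": 0.37
}}

```text
time: 4.05
tool_pos: [565.5, -121.8, 81.5]
tcp_rot: [-179.8, 0.2, -168.4]
ft_force: [0.4, -1.9, 7.1]
finger_gap: 31.7
grip_force: 4.7
```

>>> {"fn": "play_rows", "kwargs": {
  "motion": [
    [[0,0,0,0,0,0],[0,0,0,0,0,0],[0,0,0,0,0,0],[0,0,0,0,0,0],[0,0,0,0,0,0]]
  ],
  "jaw": 0.95
}}

```text
time: 4.55
tool_pos: [563.5, -120.6, 78.8]
tcp_rot: [180.0, -0.0, -168.4]
ft_force: [0.0, -0.1, 0.6]
finger_gap: 80.9
grip_force: 0.0
```

>>> {"fn": "play_rows", "kwargs": {
  "motion": [
    [[0,0,0,0,0,0],[0,0,0,0,0,0],[0,0,0,0,0,0],[0,0,0,0,0,0]]
  ]
}}

```text
time: 4.95
tool_pos: [563.7, -120.7, 79.0]
tcp_rot: [-180.0, -0.0, -168.4]
ft_force: [-1.7, -0.6, -0.1]
finger_gap: 81.2
grip_force: 0.0
```

```bash
python3 - <<'E'
from bench import sensors,optics
import pickle,cv2
s=sensors.sense(); print(s["tool_pos"],s["ft_force"],s["finger_gap"])
w=optics.snapshot("wrist"); pickle.dump((s,w),open("w3.pkl","wb"))
cv2.imwrite("pics/w3.png",w["pixels"][:,:,::-1])
E
```

```text
[ 563.71666132 -120.70801394   79.0471287 ] [-1.66430287 -0.5568727  -0.13754572] 81.2112206224888
```

View pics/w3.png

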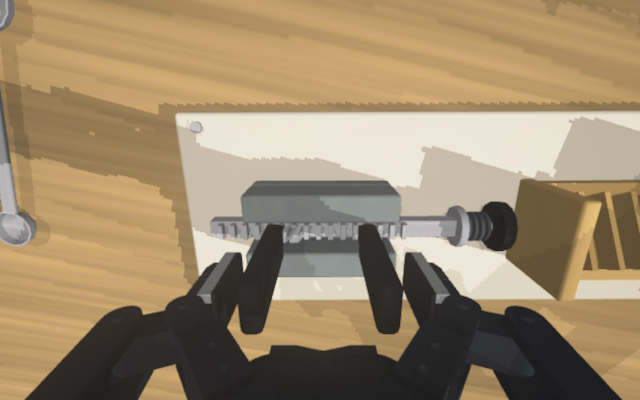

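The ram moved about 18 mm. The pad front is at column 516 and the rack cheek is about 14 mm further on. I'll close in steps on the second squeeze.

>>> {"fn": "play_rows", "kwargs": {
  "motion": [
    [[0,-0.05,0,0,0,0],[0,-0.05,0,0,0,0],[0,-0.05,0,0,0,0],[0,-0.05,0,0,0,0],[0,-0.05,0,0,0,0]]
  ],
  "jaw": 0.6
}}

```text
time: 5.5
tool_pos: [564.8, -122.0, 80.5]
tcp_rot: [-179.9, 0.1, -168.4]
ft_force: [-1.6, -1.9, 5.8]
finger_gap: 51.5
grip_force: 3.9
```

>>> {"fn": "play_rows", "kwargs": {
  "motion": [
    [[0,0,0,0,0,0],[0,0,0,0,0,0],[0,0,0,0,0,0]]
  ],
  "jaw": 0.52
}}

```text
time: 5.8
tool_pos: [565.0, -121.9, 80.6]
tcp_rot: [-179.9, 0.1, -168.4]
ft_force: [-1.0, -1.6, 6.0]
finger_gap: 44.4
grip_force: 4.1
```

>>> {"fn": "play_rows", "kwargs": {
  "motion": [
    [[0,0,0,0,0,0],[0,0,0,0,0,0],[0,0,0,0,0,0]]
  ],
  "jaw": 0.46
}}

```text
time: 6.1
tool_pos: [565.1, -121.9, 80.8]
tcp_rot: [-179.9, 0.1, -168.4]
ft_force: [0.2, -1.2, 7.3]
finger_gap: 39.2
grip_force: 4.4
```

>>> {"fn": "play_rows", "kwargs": {
  "motion": [
    [[0,0,0,0,0,0],[0,0,0,0,0,0],[0,0,0,0,0,0]]
  ],
  "jaw": 0.42
}}

```text
time: 6.4
tool_pos: [565.1, -121.9, 80.7]
tcp_rot: [-179.9, 0.2, -168.4]
ft_force: [0.3, -1.2, 6.8]
finger_gap: 36.0
grip_force: 4.2
```

>>> {"fn": "play_rows", "kwargs": {
  "motion": [
    [[0,0,0,0,0,0],[0,0,0,0,0,0],[0,0,0,0,0,0]]
  ],
  "jaw": 0.37
}}

```text
time: 6.7
tool_pos: [565.2, -121.9, 80.8]
tcp_rot: [-179.9, 0.2, -168.4]
ft_force: [-0.5, -1.1, 7.2]
finger_gap: 32.1
grip_force: 4.6
```

>>> {"fn": "play_rows", "kwargs": {
  "motion": [
    [[0,0,0,0,0,0],[0,0,0,0,0,0],[0,0,0,0,0,0],[0,0,0,0,0,0],[0,0,0,0,0,0]]
  ],
  "jaw": 0.9
}}

```text
time: 7.2
tool_pos: [563.6, -121.1, 78.8]
tcp_rot: [180.0, -0.0, -168.4]
ft_force: [0.3, 0.7, -0.2]
finger_gap: 77.2
grip_force: 0.0
```

>>> {"fn": "play_rows", "kwargs": {
  "motion": [
    [[0,-0.03,0,0,0,0],[0,-0.03,0,0,0,0],[0,-0.03,0,0,0,0],[0,-0.03,0,0,0,0],[0,-0.03,0,0,0,0]]
  ]
}}

```text
time: 7.7
tool_pos: [563.9, -121.5, 79.1]
tcp_rot: [180.0, 0.0, -168.4]
ft_force: [0.2, 0.1, -0.2]
finger_gap: 77.1
grip_force: 0.0
```

>>> {"fn": "play_rows", "kwargs": {
  "motion": [
    [[0,0,0,0,0,0],[0,0,0,0,0,0],[0,0,0,0,0,0],[0,0,0,0,0,0]]
  ],
  "jaw": 0.72
}}

```text
time: 8.1
tool_pos: [564.2, -122.0, 79.6]
tcp_rot: [-179.9, 0.0, -168.4]
ft_force: [-1.8, -3.7, 5.3]
finger_gap: 61.7
grip_force: 3.7
```

>>> {"fn": "play_rows", "kwargs": {
  "motion": [
    [[0,0,0,0,0,0],[0,0,0,0,0,0],[0,0,0,0,0,0]]
  ],
  "jaw": 0.67
}}

```text
time: 8.4
tool_pos: [564.4, -122.0, 79.9]
tcp_rot: [-179.9, 0.1, -168.4]
ft_force: [-1.3, -3.4, 6.8]
finger_gap: 57.4
grip_force: 4.5
```

>>> {"fn": "play_rows", "kwargs": {
  "motion": [
    [[0,0,0,0,0,0],[0,0,0,0,0,0],[0,0,0,0,0,0]]
  ],
  "jaw": 0.63
}}

```text
time: 8.7
tool_pos: [564.6, -122.0, 80.1]
tcp_rot: [-179.9, 0.1, -168.4]
ft_force: [-1.1, -2.5, 7.1]
finger_gap: 53.9
grip_force: 4.8
```

>>> {"fn": "play_rows", "kwargs": {
  "motion": [
    [[0,-0.05,0,0,0,0],[0,-0.05,0,0,0,0],[0,-0.05,0,0,0,0]]
  ],
  "jaw": 0.6
}}

```text
time: 9.0
tool_pos: [564.7, -121.9, 80.1]
tcp_rot: [-180.0, 0.1, -168.4]
ft_force: [-0.4, -0.6, 7.6]
finger_gap: 51.6
grip_force: 5.0
```

>>> {"fn": "play_rows", "kwargs": {
  "motion": [
    [[0,0,0,0,0,0],[0,0,0,0,0,0],[0,0,0,0,0,0]]
  ],
  "jaw": 0.57
}}

```text
time: 9.3
tool_pos: [564.8, -122.0, 80.3]
tcp_rot: [-180.0, 0.1, -168.4]
ft_force: [-1.5, -0.6, 9.2]
finger_gap: 49.3
grip_force: 6.7
```

>>> {"fn": "play_rows", "kwargs": {
  "motion": [
    [[0,0,0,0,0,0],[0,0,0,0,0,0],[0,0,0,0,0,0]]
  ],
  "jaw": 0.54
}}

```text
time: 9.6
tool_pos: [564.9, -122.0, 80.5]
tcp_rot: [-180.0, 0.1, -168.4]
ft_force: [-2.5, -0.5, 10.4]
finger_gap: 46.4
grip_force: 8.3
```

Contact: the grip force rises at the spring's slope. I'm continuing to about 11–12 N per finger.

>>> {"fn": "play_rows", "kwargs": {
  "motion": [
    [[0,0,0,0,0,0],[0,0,0,0,0,0],[0,0,0,0,0,0]]
  ],
  "jaw": 0.515
}}

```text
time: 9.9
tool_pos: [564.9, -122.0, 80.7]
tcp_rot: [-180.0, 0.1, -168.4]
ft_force: [-3.1, -0.8, 12.1]
finger_gap: 44.4
grip_force: 9.7
```

>>> {"fn": "play_rows", "kwargs": {
  "motion": [
    [[0,0,0,0,0,0],[0,0,0,0,0,0],[0,0,0,0,0,0],[0,0,0,0,0,0],[0,0,0,0,0,0]]
  ],
  "jaw": 0.495
}}

```text
time: 10.4
tool_pos: [564.9, -122.0, 80.9]
tcp_rot: [-180.0, 0.1, -168.4]
ft_force: [-4.8, -1.3, 13.7]
finger_gap: 42.7
grip_force: 10.8
```

```bash
python3 - <<'E'
from bench import sensors,optics
import cv2
s=sensors.sense(); print(s["ft_force"],s["finger_gap"],s["grip_force"])
import numpy as np
im=[cv2.resize(optics.snapshot("side")["pixels"][170:300,280:400,::-1],(400,433)), cv2.resize(optics.snapshot("wrist")["pixels"][100:300,440:640,::-1],(400,433))]
cv2.imwrite("pics/e.png",np.hstack(im)); s=sensors.sense(); print(s["finger_gap"],s["grip_force"])
E
```

```text
[-4.77303905 -1.26497967 13.74149004] 42.677075293869905 10.806357711553574
42.61972529077446 10.80512523651123
```

View pics/e.png

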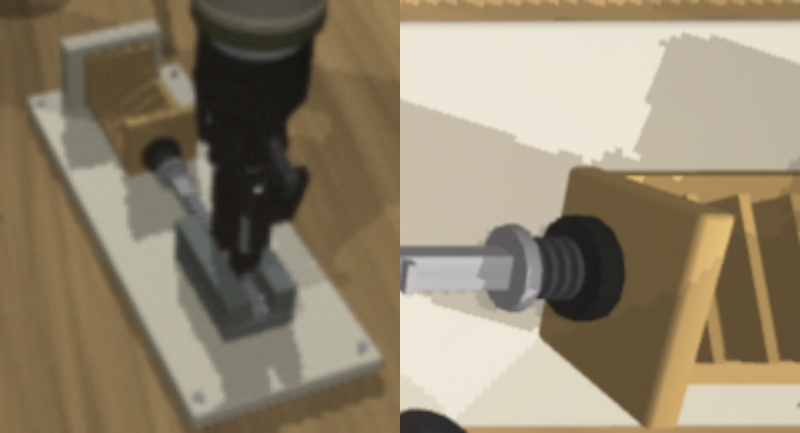

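The pad sits on the rack cheek with its spring visibly compressed. Finger force gives about 12.6 N and finger travel about 12.3 N, so the two agree and the force is steady. The force kept rising at the spring's rate, so the rack is against the stop.

```bash
python3 -c "
from bench import job
print(job.hand_in())"
```

```text
the job is handed in; nothing more can be done
None
```

I handed the job in with the paddles still squeezed and the rack held against the stop at about 12.5 N, estimated from finger force and travel; the hand-in returned no verdict.

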